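# Bring a hanging tensile specimen to rest over the inspection saddle

## Robot

A 6-joint arm with a two-finger parallel gripper is mounted at the origin on the work surface. World frame = base frame: x ahead of the robot, y to its left, z up, the work surface at z = 0. Lengths are in m, angles in rad, forces in N, time in s.
With the tool pointing down it reaches from about 0.25 to 0.725 m from the base axis. Payload 4 kg.
Tool frame: the origin (TCP) lies at the very end of the fingers, on their centre line; the grasp point (between the pads) lies 19 mm behind it; z points along the fingers, y is the line along which they close (so a half turn about z gives the same grasp; the last joint's range is limited). The gripper opens to 85 mm and grips with 20 to 120 N. Pads are 22 mm wide; open, the fingers measure 114 mm over their backs; the gripper's body (76 mm by 85 mm) begins 54 mm behind the grasp point. The pads swing forward as they close: fully open they stand 13 mm farther back than shut.
Start: joints at [-1.308, 0.241, 0.005, 1.335, 0, 1.571], TCP at [0.13, -0.483, 0.231] pointing down, gripper open.
Joint ranges: [-2.72, 2.72], [-1.05, 1.87], [-1.09, 1.28], [-1.99, 2.15], [-1.42, 1.44], [-3.14, 3.14]. Speed limits (rad/s): [2.79, 2.79, 3.14, 3.14, 3.14, 3.14].

## Interface

Orientations are given as a unit quaternion [x, y, z, w].
In Python, from workcell import * gives the robot as it stands. The module is installed in compiled form; this text tells all that it offers.
- The arm moves only by the tool send_rows, never from a script. Its argument "steps" is text: rows parted by semicolons, each of 7 numbers parted by spaces: the opening, from -1 (shut) to 1 (fully open), then the shift along the world's x, y, z in m, then the turn, a rotation vector about the world's x, y, z in rad. A call has exactly 5 rows; each row shifts and turns the commanded pose from where the row before left it; what a row does not reach is not made up. A row lasts 1/12 s, in which the tool goes at most 41.7 mm and 7.16 degrees, less where a joint would pass 70% of its speed; a pose out of reach is approached as far as the arm can. A call is refused whole if a number of a shift passes 0.0417 or a number of a turn 0.125, either way. A call with a gripper value outside its range is refused whole. The fingers move at their own pace and stop on an object; the grip force is fixed at half the most. Time passes only in rows, so rows that do not move let the fingers close, or fill a call up. It gives the time, the measured TCP pose, the force, the opening and the grip force at its end, in the units of the state.
- get_obs(): the state, without advancing time (a new reading comes with each control period).
- camera(name): name is "scene" or "side" or "wrist"; returns a dict with "frame" (480x640x3 uint8, red, green, blue), "range_z" (480x640 float32, m along the optical axis (not along the pixel's ray), 0 where there is no reading), "camera_matrix" (3x3 intrinsics, pixels), "k1" (the pictures are not rectified: a ray, as slopes to the right and down, at radius r is drawn at 1 + k1 r^2 times it, then the intrinsics apply), "extrinsics" (4x4, takes a point from world to camera coordinates); the wrist camera has in their place "T_tool_cam" (4x4, takes a point from camera to tool coordinates, whose origin is the TCP and whose axes are the flange's). Camera axes: x right, y down, z forward; pixel columns grow to the right and rows downward; lengths in m; the calibration is good to about 2 mm. A picture is of the moment at which its call begins: read the wrist's pose just before it.
- job_done(): hands the job in; it is judged then, once.
The state is a dict: "clock": time; "joint_pos": joint angles; "joint_vel": joint speeds; "tau": joint torques, N m; "eef_pos": TCP position; "tool_rot": TCP orientation; "ft_force": force on the tool from outside, world axes, zero at the start; "ft_torque": the same for the moment, N m; "grip_width": finger opening in m; "grasp_force": force on a finger pad.
Only numpy, scipy, OpenCV 4.12 (cv2) and the standard library are available. Lean on these libraries where they do the work, as an engineer would, in place of code of your own. Each camera call takes 0.05 s, during which the arm holds its last target. There are 200 camera calls.

## Task

Take the trolley of the bench gantry by its black grip and draw the hanging tensile specimen off its parking rest, along the beam, until its middle stands over the middle of the inspection saddle. The specimen drops off the rest and then goes on swinging for a long time: damp the swing by moving the trolley, never letting it tilt beyond 0.3 rad or running the trolley into the far stop, and let it hang level and still over the saddle for at least three seconds; then let go of the trolley and leave it hanging so. Do not touch the specimen itself or disturb the other things on the bench.

Things in the scene. Friction and masses are not known exactly. Their poses are not given: they have to be found in the camera images.
- gantry: Bench gantry fixed to the table: aluminium beam 980 mm long (25 x 25 mm section, underside 255 mm, top 280 mm above the table) along the gantry's own y axis, on posts 40 x 30 mm at y = -490 and +490 mm. Origin on the table under the beam's middle, z up.
- rest_top (a point): Centre of the parking rest's round black roller (radius 8 mm, along gantry x, 192 mm above the table, at gantry y = -325 mm), held between two uprights under the beam's -y end. At the start the specimen's -y head lies on it; the head leaves it after about 60 mm of trolley travel: go on at least 25 mm more before lingering.
- trolley (a joint): Travel of the trolley along the beam (m), growing towards the gantry's +y; 0 (the start) puts it at gantry y = -170 mm, 0.40 is the far rubber stop (y = +230 mm). It rolls with about 2 N of friction plus 2 N per m/s and stays where it is left; its mass is 0.5 kg nominal.
- trolley_grip (a point): Middle of the black grip block on top of the trolley, 317 mm above the table: 34 x 34 mm, its sides along and across the beam, 54 mm high from 287 to 341 mm above the table (free on all sides, to be pinched from above).
- hanger (a joint): Tilt (rad) of the hanger with the specimen clamped in it, free to swing in the beam's vertical plane. 0 is level; positive lifts the end at the gantry's -y side (the middle then swings to -y). Starts at 0.28, lying on the roller; drawn off, it drops and swings with an amplitude of about 0.2. Hard stops at +/-0.36.
- pivot (a point): The hanger's pivot under the trolley, 205 mm above the table, axis level and across the beam. Swing period of hanger and specimen 1.57 s nominal (natural frequency 4.0 rad/s), free decay time about 40 s. A trolley acceleration a along gantry +y (m/s2) adds 1.63 * a to the tilt's acceleration (rad/s2).
- specimen: Plain aluminium dog-bone tensile specimen, 400 mm long along the beam, 0.8 kg nominal (hanger 0.06 kg): a 22 x 14 mm bar with a head at each end, 80 mm long, 60 mm wide, 25 mm thick. Origin at its middle, which lies 35 mm below the pivot; y along its length, z up when level. Not to be touched by the robot.
- specimen_mid (a point): Middle of the specimen, 35 mm below the pivot (170 mm above the table when level).
- saddle_mid (a point): Middle of the inspection saddle, 40 mm above the table: a dark base plate 420 x 100 mm fixed under the beam and along it, with a grey V-block 160 mm to either side of the middle (tops below 85 mm, clear of the swinging specimen) and a brass pin at the middle. The specimen's middle must stop over this point (horizontally).
- wash_bottle: White plastic bottle, 160 mm high, 60 mm wide, standing beyond the gantry; a bystander. Origin at its underside's centre.
- wrench: Steel wrench lying beyond the gantry; a bystander.
- grip_jaw: Dark steel serrated grip jaw, 70 x 50 x 38 mm, lying beyond the gantry; a bystander. Origin at its underside's centre.

How it is judged:
By the outcome, as a careful person would: the job done as asked, in the order asked, and still so for the second after the job is handed in, with the robot touching nothing.
It also fails if it takes over 45 s, if anything falls off the work surface, if the arm or the gripper's body presses on something with over 40 N, if the wrist force passes 120 N, or if a joint passes its speed limit or range.

## Working session

There is one attempt and no reset: what is moved stays moved. The work goes in short steps, Python scripts to look and compute and a tool call to move; the robot and the scene stay as the last step left them, time stands still between calls to the robot, and variables do not carry over. Pictures are saved under pics/ and viewed, at most 10 in all, crops included, and the job is handed in when it is done.

Besides the shell and the picture viewer there is one more tool, called after "Emit:" by a JSON object that holds its "method" and its "body". send_rows: Moves the arm, as the interface text tells. Its arguments: {"type":"object","properties":{"steps":{"type":"string"}},"required":["steps"]}

```bash
mkdir -p pics
cat > h.py <<'E'
from workcell import *
import numpy as np, cv2
def save(n,f): cv2.imwrite('pics/'+n,cv2.cvtColor(f,cv2.COLOR_RGB2BGR))
def pts(c,T=None):
    """world point map (HxWx3) from range"""
    K=c['camera_matrix'];k=c['k1'];v,u=np.mgrid[0:480,0:640]
    d=np.stack([(u-K[0,2])/K[0,0],(v-K[1,2])/K[1,1]],-1);s=d.copy()
    for _ in range(8): s=d/(1+k*(s**2).sum(-1,keepdims=True))
    z=c['range_z'][...,None]; P=np.concatenate([s*z,z],-1)
    W=np.linalg.inv(c['extrinsics']) if T is None else T
    return P@W[:3,:3].T+W[:3,3]
def proj(c,p):
    E=c['extrinsics'];q=E[:3,:3]@p+E[:3,3];s=q[:2]/q[2];s=s*(1+c['k1']*(s@s));K=c['camera_matrix']
    return np.array([K[0,0]*s[0]+K[0,2],K[1,1]*s[1]+K[1,2]])
E
python3 - <<'E'
from h import *
o=get_obs();print({k:np.round(v,3) for k,v in o.items()})
a=camera('scene');b=camera('side')
save('a.png',a['frame']);save('b.png',b['frame'])
np.savez('ab.npz',af=a['frame'],ap=pts(a),bf=b['frame'],bp=pts(b))
for c in(a,b):print(c['camera_matrix'][0,0],c['k1'],np.linalg.inv(c['extrinsics']).round(3))
E
```

```text
{'clock': np.float64(0.0), 'joint_pos': array([-1.308,  0.241,  0.004,  1.335, -0.   ,  1.571]), 'joint_vel': array([ 0.   , -0.001, -0.001, -0.   , -0.001,  0.002]), 'tau': array([ 0.0000e+00, -3.7232e+01,  2.5241e+01,  1.7000e-02,  0.0000e+00,
        0.0000e+00]), 'eef_pos': array([ 0.13 , -0.482,  0.23 ]), 'tool_rot': array([ 0.991,  0.131, -0.   , -0.001]), 'ft_force': array([ 0.233, -0.009,  0.048]), 'ft_torque': array([-0.038, -0.025,  0.043]), 'grasp_force': np.float64(0.0), 'grip_width': np.float64(0.085)}
492.0601042902096 0.04371604031916343 [[-0.183  0.637 -0.749  1.361]
 [ 0.983  0.115 -0.143  0.07 ]
 [-0.005 -0.762 -0.648  0.823]
 [ 0.     0.     0.     1.   ]]
524.937112531778 -0.14306730801202264 [[ 0.999  0.027 -0.047  0.681]
 [ 0.054 -0.636  0.77  -0.751]
 [-0.009 -0.771 -0.636  0.788]
 [ 0.     0.     0.     1.   ]]
```

View pics/a.png

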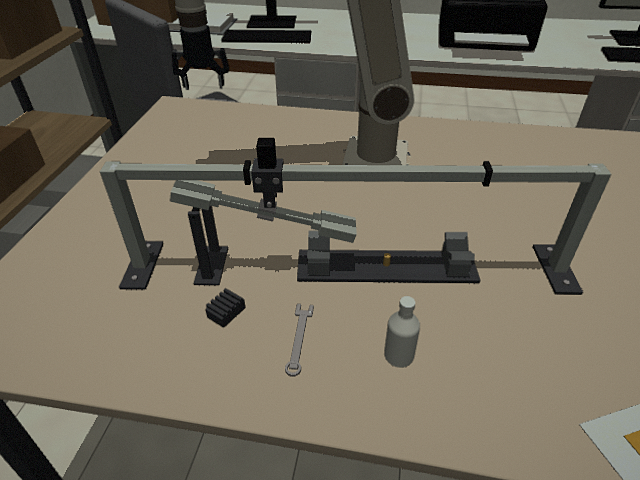

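View pics/b.png

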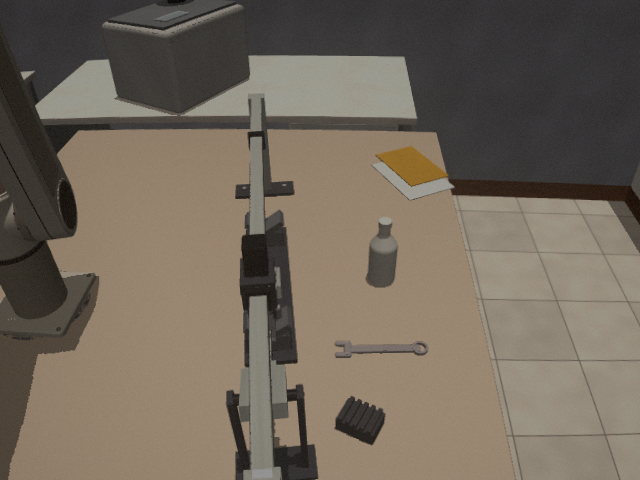

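Scene: gantry runs along world y (left = -y). The grip is at about (266,150), the roller near (200,205), the brass pin at (387,259), and the far stop at (487,173). The side view shows the grip at (255,247).

Run:
```python
from h import *
d=np.load('ab.npz')
for n in 'ab':
    P=d[n+'p'];f=d[n+'f'].astype(int);z=P[...,2]
    reg=(P[...,0]>.25)&(P[...,0]<.75)&(abs(P[...,1])<.7)
    b=reg&(abs(z-.28)<.004)&(f.sum(-1)>250)
    B=P[b];
    if len(B)>50:
        l=cv2.fitLine(B[:,:2].astype(np.float32),cv2.DIST_HUBER,0,.01,.01).ravel()
        print(n,'beam',len(B),l,B[:,1].min(),B[:,1].max(),B.mean(0))
    g=reg&(z>.292)&(z<.36)&(f.sum(-1)<150)&(P[...,0]>.3)
    k,lab,st,_=cv2.connectedComponentsWithStats(g.astype(np.uint8))
    for i in range(1,k):
        if st[i,4]>60: Q=P[lab==i];print(n,'grip',st[i],np.percentile(Q,[2,50,98],axis=0).round(4).tolist(),'top',Q[Q[:,2]>.338].mean(0),len(Q[Q[:,2]>.338]))
    h=cv2.cvtColor(d[n+'f'],cv2.COLOR_RGB2HSV)
    m=(h[...,0]>10)&(h[...,0]<30)&(h[...,1]>140)&reg&(z>.015)&(z<.1)
    print(n,'pin',m.sum(),np.median(P[m],0) if m.any() else '',np.argwhere(m).mean(0))
    if m.any(): print(np.percentile(P[m],[2,98],axis=0))
    # saddle base plate top, stops
    s=reg&(z>.004)&(z<.03)&(f.sum(-1)<200)
    print(n,'dark low y',np.percentile(P[s],[1,50,99],axis=0).round(3).tolist())
    for nm,c in (('roller',(z>.17)&(z<.205)&(P[...,1]<-.2)&(f.sum(-1)<150)),):
        Q=P[reg&c];print(nm,len(Q),np.median(Q,0) if len(Q) else '')
    V=reg&(z>.04)&(z<.09)&(P[...,1]>-.15)&(P[...,1]<.45);Q=P[V];print('V',np.percentile(Q,[1,99],axis=0).round(3).tolist() if len(Q) else 0)
```

```text
a beam 3319 [ 0.1635616  -0.9865331   0.5143514   0.00392503] -0.5177655372581415 0.48044529112078205 [0.51435141 0.00392503 0.27923205]
a grip [256 138  20  29 520] [[0.5318, -0.2018, 0.2932], [0.5597, -0.184, 0.3236], [0.5645, -0.1697, 0.3408]] top [ 0.54765074 -0.18728874  0.33951764] 126
a pin 67 [0.50736285 0.07112075 0.0338274 ] [258.74626866 383.74626866]
[[0.49662543 0.0640773  0.01666513]
 [0.51203239 0.07779026 0.04169469]]
a dark low y [[0.382, -0.518, 0.005], [0.523, 0.028, 0.011], [0.737, 0.492, 0.029]]
roller 288 [ 0.61065539 -0.33754404  0.18901441]
V [[0.425, -0.113, 0.041], [0.573, 0.449, 0.083]]
b beam 5692 [ 0.16374835 -0.9865022   0.55304635 -0.23494565] -0.5048182134285426 0.48071681430312585 [ 0.55304632 -0.23494566  0.28005668]
b grip [242 234  27  42 999] [[0.5313, -0.2078, 0.2934], [0.5482, -0.2033, 0.3282], [0.564, -0.1756, 0.3412]] top [ 0.54605523 -0.19073767  0.33999719] 342
b pin 0  [nan nan]
b dark low y [[0.369, -0.366, 0.005], [0.563, -0.129, 0.01], [0.736, 0.487, 0.03]]
roller 353 [ 0.60242315 -0.34563913  0.19521676]
V [[0.435, -0.117, 0.041], [0.748, 0.449, 0.087]]<stdin>:17: RuntimeWarning: Mean of empty slice.
  ret = um.true_divide(
```

Run:
```python
from h import *
d=np.load('ab.npz')
e=np.array([-.1637,.9865]);n=np.array([.9865,.1637])
for c in 'ab':
    P=d[c+'p'];f=d[c+'f'].astype(int);z=P[...,2];S=P[...,:2]@e;N=P[...,:2]@n
    def pr(t,m): print(c,t,m.sum(),'s',np.percentile(S[m],[1,5,50,95,99]).round(4),'n',np.percentile(N[m],[1,5,50,95,99]).round(4),'z',np.percentile(z[m],[2,50,98]).round(3)) if m.any() else 0
    reg=(abs(N-.508)<.08)&(abs(S)<.75)
    pr('beam',reg&(abs(z-.28)<.005)&(f.sum(-1)>250))
    dark=f.sum(-1)<150
    pr('grip',reg&(z>.297)&(z<.35)&dark)
    pr('griptop',reg&(z>.337)&(z<.35)&dark)
    pr('base',reg&(z>.006)&(z<.02)&(f.sum(-1)<200)&(S>-.25)&(S<.35))
    V=reg&(z>.05)&(z<.09)
    pr('V-',V&(S<-.05)&(S>-.25)); pr('V+',V&(S>.05)&(S<.3))
    h=cv2.cvtColor(d[c+'f'],cv2.COLOR_RGB2HSV)
    pr('pin',reg&(z>.02)&(z<.06)&(h[...,0]>10)&(h[...,0]<30)&(h[...,1]>140))
    pr('stop',reg&(z>.24)&(z<.3)&dark&(S>.05))
    pr('roll',reg&(z>.183)&(z<.203)&dark&(S<-.25))
```

```text
a beam 3335 s [-0.6022 -0.5734 -0.0618  0.3726  0.3937] n [0.4915 0.4956 0.5084 0.5193 0.5239] z [0.277 0.279 0.282]
a grip 483 s [-0.2908 -0.2892 -0.2729 -0.2579 -0.2575] n [0.4933 0.4985 0.522  0.525  0.5259] z [0.298 0.326 0.341]
a griptop 147 s [-0.2901 -0.2887 -0.2738 -0.26   -0.2582] n [0.4925 0.4944 0.511  0.5231 0.5242] z [0.337 0.339 0.341]
a base 4140 s [-0.2182 -0.2049 -0.0177  0.1567  0.1923] n [0.4603 0.4655 0.5196 0.5558 0.5579] z [0.007 0.012 0.016]
a V- 637 s [-0.1967 -0.1945 -0.1742 -0.1496 -0.1473] n [0.4695 0.4753 0.5039 0.5501 0.5525] z [0.051 0.068 0.081]
a V+ 800 s [0.1214 0.1223 0.1456 0.1711 0.1731] n [0.4686 0.4713 0.501  0.5492 0.5509] z [0.051 0.069 0.082]
a pin 60 s [-0.0187 -0.0184 -0.0126 -0.0066 -0.0055] n [0.5007 0.5028 0.5118 0.5151 0.5166] z [0.02  0.035 0.041]
a stop 279 s [0.0932 0.1176 0.1682 0.371  0.3775] n [0.491  0.4979 0.5208 0.5259 0.5273] z [0.241 0.271 0.288]
a roll 215 s [-0.5804 -0.5798 -0.429  -0.2663 -0.2636] n [0.4882 0.4943 0.5332 0.5592 0.5603] z [0.184 0.195 0.202]
b beam 5692 s [-0.5924 -0.5856 -0.4298  0.2517  0.378 ] n [0.492  0
[... 151 characters left out ...]
9 0.33  0.341]
b griptop 360 s [-0.2924 -0.2914 -0.2784 -0.2629 -0.2592] n [0.4916 0.493  0.5071 0.5222 0.5235] z [0.338 0.34  0.341]
b base 1460 s [-0.2235 -0.2205 -0.048   0.1256  0.1851] n [0.4593 0.462  0.5407 0.555  0.556 ] z [0.008 0.012 0.018]
b V- 566 s [-0.1991 -0.1977 -0.1844 -0.1536 -0.1484] n [0.4622 0.4645 0.5335 0.5508 0.5528] z [0.051 0.073 0.082]
b V+ 434 s [0.119  0.1201 0.1358 0.1686 0.1727] n [0.4636 0.4664 0.5277 0.5502 0.553 ] z [0.051 0.07  0.081]
b stop 118 s [0.1246 0.1581 0.162  0.1693 0.1712] n [0.491  0.4916 0.5127 0.5235 0.5243] z [0.251 0.282 0.288]
b roll 297 s [-0.4433 -0.4424 -0.4368 -0.2869 -0.2827] n [0.4574 0.4595 0.5381 0.5554 0.5578] z [0.184 0.197 0.202]
```

Emit:
{"method": "send_rows", "body": {"steps": "1 0 0 0.018 0 0 0.12;1 0 0 0.018 0 0 0.12;1 0 0 0.018 0 0 0.12;1 0 0 0.018 0 0 0.12;1 0 0 0.018 0 0 0.12"}}

```text
clock: 0.52
eef_pos: [0.1298, -0.4825, 0.3216]
tool_rot: [0.907, 0.421, 0.0, -0.001]
ft_force: [0.4, 0.5, -0.2]
grip_width: 0.0855
grasp_force: 0.0
```

Emit:
{"method": "send_rows", "body": {"steps": "1 0 0 0.018 0 0 0.12;1 0 0 0.018 0 0 0.12;1 0 0 0.018 0 0 0.12;1 0 0 0.018 0 0 0.12;1 0 0 0.018 0 0 0.12"}}

```text
clock: 0.93
eef_pos: [0.1298, -0.4826, 0.4117]
tool_rot: [0.742, 0.67, 0.0, -0.0]
ft_force: [1.5, -0.9, 0.3]
grip_width: 0.0856
grasp_force: 0.0
```

Emit:
{"method": "send_rows", "body": {"steps": "1 0.0208 0.0147 0 0 0 0.12;1 0.0208 0.0147 0 0 0 0.12;1 0.0208 0.0147 0 0 0 0.12;1 0.0208 0.0147 0 0 0 0.12;1 0.0208 0.0147 0 0 0 0.12"}}

```text
clock: 1.35
eef_pos: [0.2346, -0.4085, 0.4109]
tool_rot: [0.511, 0.859, 0.0, -0.0]
ft_force: [0.1, 0.3, -0.7]
grip_width: 0.0858
grasp_force: 0.0
```

Emit:
{"method": "send_rows", "body": {"steps": "1 0.0208 0.0147 0 0 0 0.12;1 0.0208 0.0147 0 0 0 0.12;1 0.0208 0.0147 0 0 0 0.12;1 0.0208 0.0147 0 0 0 0.12;1 0.0208 0.0147 0 0 0 0.12"}}

```text
clock: 1.77
eef_pos: [0.3387, -0.3348, 0.4109]
tool_rot: [0.234, 0.972, 0.0, -0.0]
ft_force: [0.1, -0.4, 0.3]
grip_width: 0.0857
grasp_force: 0.0
```

Emit:
{"method": "send_rows", "body": {"steps": "1 0.0208 0.0147 0 0 0 0.12;1 0.0208 0.0147 0 0 0 0.12;1 0.0208 0.0147 0 0 0 0.12;1 0.0208 0.0147 0 0 0 0.12;1 0.0208 0.0147 0 0 0 0.12"}}

```text
clock: 2.18
eef_pos: [0.4427, -0.2614, 0.4108]
tool_rot: [-0.064, 0.998, 0.0, -0.0]
ft_force: [1.0, 0.0, -0.3]
grip_width: 0.0854
grasp_force: 0.0
```

Emit:
{"method": "send_rows", "body": {"steps": "1 0.0208 0.0147 0 0 0 0.043;1 0.0208 0.0147 0 0 0 0;1 0.0208 0.0147 0 0 0 0;1 0.0208 0.0147 0 0 0 0;1 0.0208 0.0147 0 0 0 0"}}

```text
clock: 2.6
eef_pos: [0.5467, -0.1879, 0.4107]
tool_rot: [-0.082, 0.997, 0.0, -0.001]
ft_force: [0.0, -0.4, 0.6]
grip_width: 0.0853
grasp_force: 0.0
```

Run:
```python
from h import *
from scipy.spatial.transform import Rotation as R
o=get_obs();c=camera('wrist');T=np.eye(4);T[:3,:3]=R.from_quat(o['tool_rot']).as_matrix();T[:3,3]=o['eef_pos']
print(o['eef_pos'],o['joint_pos'].round(3))
P=pts(c,T@c['T_tool_cam']);e=np.array([-.1637,.9865]);n=np.array([.9865,.1637])
S=P[...,:2]@e;N=P[...,:2]@n;z=P[...,2]
m=(abs(z-.341)<.006)&(c['range_z']>0)&(abs(S+.275)<.04)&(abs(N-.508)<.04)
print(m.sum(),np.percentile(S[m],[1,5,50,95,99]),np.percentile(N[m],[1,5,50,95,99]),np.median(z[m]))
(cx,cy),wh,a=cv2.minAreaRect(P[...,:2][m].astype(np.float32));print(cx,cy,wh,a,'s,n',e@[cx,cy],n@[cx,cy])
```

```text
[ 0.54668312 -0.18791211  0.41073404] [-0.331  0.436  0.749  1.884 -0.    -0.495]
2411 [-0.29093066 -0.28937442 -0.27421132 -0.25971455 -0.25808732] [0.48893318 0.48975739 0.50407819 0.51963192 0.52136713] 0.3403441727521783
0.5432732701301575 -0.18804770708084106 (0.0333516001701355, 0.03405579924583435) 9.702311515808105 s,n -0.2744428973555565 0.5051556713342666
```

Emit:
{"method": "send_rows", "body": {"steps": "1 -0.001 0 -0.0227 0 0 0;1 0 0 -0.0227 0 0 0;1 0 0 -0.0227 0 0 0;1 0 0 -0.0227 0 0 0;1 0 0 -0.0227 0 0 0"}}

```text
clock: 3.07
eef_pos: [0.5444, -0.1887, 0.2961]
tool_rot: [-0.082, 0.997, 0.0, -0.001]
ft_force: [0.7, 0.9, -0.3]
grip_width: 0.0854
grasp_force: 0.0
```

Emit:
{"method": "send_rows", "body": {"steps": "-1 0 0 0 0 0 0;-1 0 0 0 0 0 0;-1 0 0 0 0 0 0;-1 0 0 0 0 0 0;-1 0 0 0 0 0 0"}}

```text
clock: 3.48
eef_pos: [0.5457, -0.188, 0.3002]
tool_rot: [-0.082, 0.997, 0.001, 0.002]
ft_force: [-1.0, 3.1, 2.9]
grip_width: 0.0335
grasp_force: 64.4
```

Emit:
{"method": "send_rows", "body": {"steps": "-1 0 0 0 0 0 0;-1 0 0 0 0 0 0;-1 0 0 0 0 0 0;-1 0 0 0 0 0 0;-1 0 0 0 0 0 0"}}

```text
clock: 3.9
eef_pos: [0.5457, -0.1881, 0.3002]
tool_rot: [-0.082, 0.997, 0.0, 0.002]
ft_force: [0.4, 3.6, 5.9]
grip_width: 0.0331
grasp_force: 64.8
```

```bash
cat >> h.py <<'E'
e=np.array([-.1637,.9865]);n=np.array([.9865,.1637])
def theta(c,dbg=False):
    o=get_obs();sp=np.array(o['eef_pos'])[:2]@e
    P=pts(c);S=P[...,:2]@e-sp;N=P[...,:2]@n;z=P[...,2];f=c['frame'].astype(int).sum(-1)
    m=(c['range_z']>0)&(abs(N-.508)<.036)&(z>.1)&(z<.25)&(abs(S)<.225)&(abs(S)>.11)&(f>190)
    A=P[m][:,2];s=S[m];L=s<0
    if dbg:print(m.sum(),L.sum(),'S',np.percentile(s[L],[2,98]),np.percentile(s[~L],[2,98]),'f',np.percentile(f[m],[2,50]))
    # line fit over both heads, robust
    l=cv2.fitLine(np.c_[s,A].astype(np.float32),cv2.DIST_HUBER,0,.01,.01).ravel()
    th=-np.arctan(l[1]/l[0])
    ml,mr=[np.array([s[k].mean(),A[k].mean()]) for k in(L,~L)]
    return th,-np.arctan2(*(mr-ml)[::-1]),(ml+mr)/2
E
python3 - <<'E'
from h import *
c=camera('scene');print(theta(c,1));print(get_obs()['clock'])
E
```

```text
1690 936 S [-0.19879715 -0.11301091] [0.11155653 0.18374187] f [192.  243.5]
(np.float32(0.27532405), np.float64(0.2768238680071707), array([-0.00467114,  0.17918147]))
3.95
```

Emit:
{"method": "send_rows", "body": {"steps": "-1 -0.00033 0.00197 0.001 0 0 0;-1 -0.00065 0.00395 0.001 0 0 0;-1 -0.00098 0.00592 0 0 0 0;-1 -0.00131 0.00789 0 0 0 0;-1 -0.00131 0.00789 0 0 0 0"}}

```text
clock: 4.37
eef_pos: [0.5411, -0.1608, 0.3002]
tool_rot: [-0.082, 0.997, -0.0, 0.001]
ft_force: [4.5, -1.7, 0.5]
grip_width: 0.0331
grasp_force: 64.1
```

Emit:
{"method": "send_rows", "body": {"steps": "-1 -0.00131 0.00789 0 0 0 0;-1 -0.00131 0.00789 0 0 0 0;-1 -0.00131 0.00789 0 0 0 0;-1 -0.00131 0.00789 0 0 0 0;-1 -0.00131 0.00789 0 0 0 0"}}

```text
clock: 4.78
eef_pos: [0.5345, -0.1207, 0.3002]
tool_rot: [-0.082, 0.997, -0.0, 0.001]
ft_force: [5.3, -1.6, 0.5]
grip_width: 0.0331
grasp_force: 64.1
```

Emit:
{"method": "send_rows", "body": {"steps": "-1 -0.00131 0.00789 0 0 0 0;-1 -0.00131 0.00789 0 0 0 0;-1 -0.00131 0.00789 0 0 0 0;-1 -0.00131 0.00789 0 0 0 0;-1 -0.00131 0.00789 0 0 0 0"}}

```text
clock: 5.2
eef_pos: [0.528, -0.0813, 0.3002]
tool_rot: [-0.082, 0.997, -0.0, 0.001]
ft_force: [5.9, -1.7, -0.7]
grip_width: 0.0333
grasp_force: 64.1
```

Emit:
{"method": "send_rows", "body": {"steps": "-1 -0.00131 0.00789 0 0 0 0;-1 -0.00131 0.00789 0 0 0 0;-1 -0.00131 0.00789 0 0 0 0;-1 -0.00131 0.00789 0 0 0 0;-1 -0.00131 0.00789 0 0 0 0"}}

```text
clock: 5.62
eef_pos: [0.5215, -0.0419, 0.3002]
tool_rot: [-0.082, 0.997, -0.0, 0.001]
ft_force: [5.7, -1.5, -0.2]
grip_width: 0.0334
grasp_force: 64.1
```

Emit:
{"method": "send_rows", "body": {"steps": "-1 -0.00098 0.00592 0 0 0 0;-1 -0.00065 0.00395 0 0 0 0;-1 -0.00033 0.00197 0 0 0 0;-1 0 0 0 0 0 0;-1 0 0 0 0 0 0"}}

```text
clock: 6.03
eef_pos: [0.5195, -0.0296, 0.3002]
tool_rot: [-0.082, 0.997, 0.0, 0.001]
ft_force: [5.2, 1.9, -0.4]
grip_width: 0.0333
grasp_force: 64.0
```

```bash
cat > fit.py <<'E'
from h import *
import sys
from scipy.optimize import curve_fit
n=int(sys.argv[1]);t=[];y=[]
for _ in range(n):
    t.append(get_obs()['clock']);y.append(theta(camera('scene'))[0])
o=get_obs();print('clock',o['clock'],'eef',o['eef_pos'].round(4),'s',o['eef_pos'][:2]@e,'ft',o['ft_force'].round(1),o['grasp_force'])
t=np.array(t)-o['clock'];y=np.array(y);print(y.round(4))
f=lambda t,a,b,c,w:a*np.cos(w*t)+b*np.sin(w*t)+c
if n>26: p,_=curve_fit(f,t,y,[.1,.1,0,4])
else: p,_=curve_fit(lambda t,a,b:f(t,a,b,float(sys.argv[3]),float(sys.argv[2])),t,y,[.1,.1]);p=[*p,float(sys.argv[3]),float(sys.argv[2])]
print('th %.4f thd %.4f off %.4f w %.3f amp %.4f rms %.4f'%(p[0],p[1]*p[3],p[2],p[3],np.hypot(p[0],p[1]),np.std(f(t,*p)-y)))
E
python3 fit.py 34
```

```text
clock 7.7333 eef [ 0.5195 -0.0296  0.3002] s -0.11423004231230549 ft [ 6.1  2.6 -0.2] 64.03252959251404
[ 0.1391  0.1536  0.1594  0.1623  0.1565  0.147   0.1293  0.1099  0.0813
  0.0498  0.0167 -0.0103 -0.0426 -0.0732 -0.1016 -0.1216 -0.1413 -0.1531
 -0.1599 -0.158  -0.1567 -0.1376 -0.1213 -0.1008 -0.0754 -0.0464 -0.0148
  0.0187  0.0477  0.0758  0.1027  0.1196  0.1403  0.1482]
th 0.1597 thd 0.0566 off 0.0006 w 3.953 amp 0.1603 rms 0.0023
```

```bash
cat > plan.py <<'E'
import numpy as np, sys
from scipy.linalg import expm
th,td,D,w,N=map(float,sys.argv[1:6]);N=int(N);T=1/12
A=expm(np.array([[0,1],[-w*w,0.]])*T);g=1.63
# v_k const in row k, jumps at row starts, final jump to 0 at end
F=np.zeros((2,N));
J=np.eye(N+1,N)-np.eye(N+1,N,-1)   # jumps dv_k
for k in range(N+1): F+=np.outer(np.linalg.matrix_power(A,N-k)@[0,g],J[k])
C=np.vstack([F,np.ones(N)*T]);d=np.r_[-np.linalg.matrix_power(A,N)@[th,td],D]
H=J.T@J
K=np.block([[H,C.T],[C,np.zeros((3,3))]]);v=np.linalg.solve(K,np.r_[np.zeros(N),d])[:N]
u=np.round(v*T,4);v=u/T;x=np.array([th,td]);tr=[];p=0
for k in range(N+1):
    x=x+[0,g*(J[k]@v)];tr.append(x[0])
    if k<N:x=A@x
print('final',x.round(4),'D',u.sum(),'travel',np.cumsum(u).min(),np.cumsum(u).max(),'th',min(tr),max(tr))
for k in range(0,N,5):print(u[k:k+5]*1e3,';'.join('%.5f %.5f'%(-.1637*a,.9865*a) for a in u[k:k+5]))
E
python3 plan.py .1597 .0566 .101 3.953 25; python3 plan.py .1597 .0566 .101 3.953 30
```

```text
final [ 0.0001 -0.0003] D 0.101 travel -0.0001 0.1336 th -0.10106452115250074 0.1597
[-0.1  0.6  2.1  4.1  6.5] 0.00002 -0.00010;-0.00010 0.00059;-0.00034 0.00207;-0.00067 0.00404;-0.00106 0.00641
[ 9.  11.4 13.3 14.6 15.1] -0.00147 0.00888;-0.00187 0.01125;-0.00218 0.01312;-0.00239 0.01440;-0.00247 0.01490
[14.7 13.5 11.4  8.8  5.8] -0.00241 0.01450;-0.00221 0.01332;-0.00187 0.01125;-0.00144 0.00868;-0.00095 0.00572
[ 2.8 -0.1 -2.6 -4.4 -5.5] -0.00046 0.00276;0.00002 -0.00010;0.00043 -0.00256;0.00072 -0.00434;0.00090 -0.00543
[-5.8 -5.4 -4.4 -3.  -1.4] 0.00095 -0.00572;0.00088 -0.00533;0.00072 -0.00434;0.00049 -0.00296;0.00023 -0.00138
final [ 0.0002 -0.    ] D 0.10100000000000002 travel -0.0003 0.1196 th -0.10519743029873689 0.1597
[-0.3  0.2  1.4  3.2  5.3] 0.00005 -0.00030;-0.00003 0.00020;-0.00023 0.00138;-0.00052 0.00316;-0.00087 0.00523
[ 7.7  9.9 11.8 13.1 13.7] -0.00126 0.00760;-0.00162 0.00977;-0.00193 0.01164;-0.00214 0.01292;-0.00224 0.01352
[13.5 12.5 10.7  8.4  5.6] -0.00221 0.01332;-0.00205 0.01233;-0.00175 0.01056;-0.00138 0.00829;-0.00092 0.00552
[ 2.8  0.1 -2.2 -3.9 -5. ] -0.00046 0.00276;-0.00002 0.00010;0.00036 -0.00217;0.00064 -0.00385;0.00082 -0.00493
[-5.3 -4.9 -3.8 -2.4 -0.8] 0.00087 -0.00523;0.00080 -0.00483;0.00062 -0.00375;0.00039 -0.00237;0.00013 -0.00079
[0.8 2.  2.6 2.6 1.7] -0.00013 0.00079;-0.00033 0.00197;-0.00043 0.00256;-0.00043 0.00256;-0.00028 0.00168
```

Emit:
{"method": "send_rows", "body": {"steps": "-1 0.00002 -0.0001 0 0 0 0;-1 -0.0001 0.0006 0 0 0 0;-1 -0.00034 0.00207 0 0 0 0;-1 -0.00067 0.00404 0 0 0 0;-1 -0.00106 0.00641 0 0 0 0"}}

```text
clock: 8.15
eef_pos: [0.5175, -0.0177, 0.3002]
tool_rot: [-0.082, 0.997, -0.0, 0.001]
ft_force: [5.9, 0.1, 0.3]
grip_width: 0.0334
grasp_force: 64.0
```

Emit:
{"method": "send_rows", "body": {"steps": "-1 -0.00147 0.00888 0 0 0 0;-1 -0.00187 0.01125 0 0 0 0;-1 -0.00218 0.01312 0 0 0 0;-1 -0.00239 0.0144 0 0 0 0;-1 -0.00247 0.0149 0 0 0 0"}}

```text
clock: 8.57
eef_pos: [0.5071, 0.0454, 0.3002]
tool_rot: [-0.082, 0.997, -0.0, 0.002]
ft_force: [7.3, -1.0, -1.2]
grip_width: 0.0334
grasp_force: 63.9
```

Emit:
{"method": "send_rows", "body": {"steps": "-1 -0.00241 0.0145 0 0 0 0;-1 -0.00221 0.01332 0 0 0 0;-1 -0.00187 0.01125 0 0 0 0;-1 -0.00144 0.00868 0 0 0 0;-1 -0.00095 0.00572 0 0 0 0"}}

```text
clock: 8.98
eef_pos: [0.4982, 0.0993, 0.3002]
tool_rot: [-0.082, 0.997, -0.0, 0.002]
ft_force: [6.5, -2.2, -1.1]
grip_width: 0.0333
grasp_force: 63.9
```

Emit:
{"method": "send_rows", "body": {"steps": "-1 -0.00046 0.00276 0 0 0 0;-1 0.00002 -0.0001 0 0 0 0;-1 0.00043 -0.00256 0 0 0 0;-1 0.00072 -0.00434 0 0 0 0;-1 0.0009 -0.00543 0 0 0 0"}}

```text
clock: 9.4
eef_pos: [0.4998, 0.0898, 0.3002]
tool_rot: [-0.083, 0.997, 0.001, 0.002]
ft_force: [6.1, 3.5, -0.5]
grip_width: 0.0331
grasp_force: 64.0
```

Emit:
{"method": "send_rows", "body": {"steps": "-1 0.00095 -0.00572 0 0 0 0;-1 0.00088 -0.00533 0 0 0 0;-1 0.00072 -0.00434 0 0 0 0;-1 0.00049 -0.00296 0 0 0 0;-1 0.00023 -0.00138 0 0 0 0"}}

```text
clock: 9.82
eef_pos: [0.5031, 0.0696, 0.3001]
tool_rot: [-0.082, 0.997, 0.0, 0.002]
ft_force: [6.1, 4.1, -0.6]
grip_width: 0.0336
grasp_force: 64.0
```

```bash
python3 fit.py 26 3.953 0.0006
```

```text
clock 11.1167 eef [0.5032 0.0694 0.3002] s -0.01391120824039209 ft [ 7.3  1.  -0.5] 63.95719528198242
[-0.0077 -0.0032 -0.0007  0.0012  0.0034  0.0057  0.0113  0.0118  0.0139
  0.0166  0.0186  0.0161  0.0155  0.0139  0.0122  0.0112  0.0093  0.0029
  0.0003 -0.0042 -0.0059 -0.0059 -0.0143 -0.0131 -0.0171 -0.0138]
th -0.0163 thd -0.0028 off 0.0006 w 3.953 amp 0.0163 rms 0.0015
```

```bash
python3 - <<'E'
from h import *
for k in ('scene','side'):
    c=camera(k);P=pts(c);S=P[...,:2]@e;N=P[...,:2]@n;z=P[...,2];f=c['frame'].astype(int).sum(-1)
    r=(c['range_z']>0)&(abs(N-.508)<.06)
    ext=lambda m:np.percentile(S[m],[1,99])
    m=r&(z>.13)&(z<.21)&(f>190)&(abs(S)<.3)
    a=ext(m);V1=ext(r&(z>.05)&(z<.09)&(S<-.05)&(S>-.25));V2=ext(r&(z>.05)&(z<.09)&(S>.05)&(S<.3))
    hl=ext(m&(abs(N-.508)>.02)&(S<0));hr=ext(m&(abs(N-.508)>.02)&(S>0))
    print(k,'spec',a,a.mean(),'heads',hl,hr,(hl+hr[::-1])/2,'V',V1,V2,(V1+V2[::-1])/2)
    save(k+'2.png',c['frame'])
E
python3 fit.py 20 3.953 0.0006
```

```text
scene spec [-0.21094757  0.18388282] -0.013532377737081103 heads [-0.21235156 -0.01617487] [0.10565323 0.18586546] [-0.01324305  0.04473918] V [-0.19664466 -0.14736235] [0.12139233 0.17328299] [-0.01168084 -0.01298501]
side spec [-0.21475469  0.178139  ] -0.018307842068647856 heads [-0.21552999 -0.01430738] [0.10496455 0.18800564] [-0.01376217  0.04532858] V [-0.19874962 -0.14802185] [0.11916901 0.17159349] [-0.01357807 -0.01442642]
clock 12.2167 eef [0.5032 0.0694 0.3002] s -0.013912809883837321 ft [ 7.4 -0.  -0.8] 63.957427740097046
[-0.0132 -0.0164 -0.0154 -0.0097 -0.0067 -0.0048 -0.0027  0.0049  0.0052
  0.0093  0.007   0.0141  0.0144  0.0152  0.0149  0.0174  0.0144  0.0153
  0.0102  0.0078]
th 0.0073 thd -0.0550 off 0.0006 w 3.953 amp 0.0157 rms 0.0018
```

View pics/scene2.png

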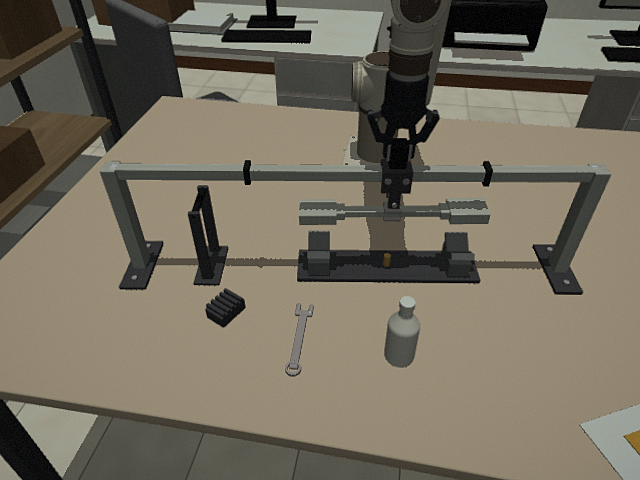

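The picture shows the specimen hanging nearly level over the saddle (heads at (320,212) and (468,212), pin at (387,259)). Next I damp out the last small swing.

```bash
python3 plan.py .0067 -.055 .001 3.953 20
```

```text
final [0.0001 0.0011] D 0.0007999999999999997 travel 0.0001 0.0068 th -0.011436507584407412 0.0067
[0.1 0.3 0.5 0.7 0.9] -0.00002 0.00010;-0.00005 0.00030;-0.00008 0.00049;-0.00011 0.00069;-0.00015 0.00089
[1.  1.  0.9 0.7 0.5] -0.00016 0.00099;-0.00016 0.00099;-0.00015 0.00089;-0.00011 0.00069;-0.00008 0.00049
[ 0.2 -0.1 -0.4 -0.7 -0.9] -0.00003 0.00020;0.00002 -0.00010;0.00007 -0.00039;0.00011 -0.00069;0.00015 -0.00089
[-1.  -1.  -0.9 -0.6 -0.4] 0.00016 -0.00099;0.00016 -0.00099;0.00015 -0.00089;0.00010 -0.00059;0.00007 -0.00039
```

Emit:
{"method": "send_rows", "body": {"steps": "-1 -0.00002 0.0001 0 0 0 0;-1 -0.00005 0.0003 0 0 0 0;-1 -0.00008 0.00049 0 0 0 0;-1 -0.00011 0.00069 0 0 0 0;-1 -0.00015 0.00089 0 0 0 0"}}

```text
clock: 12.63
eef_pos: [0.5028, 0.0715, 0.3002]
tool_rot: [-0.082, 0.997, -0.0, 0.002]
ft_force: [6.4, -0.7, -1.0]
grip_width: 0.0333
grasp_force: 64.0
```

Emit:
{"method": "send_rows", "body": {"steps": "-1 -0.00016 0.00099 0 0 0 0;-1 -0.00016 0.00099 0 0 0 0;-1 -0.00015 0.00089 0 0 0 0;-1 -0.00011 0.00069 0 0 0 0;-1 -0.00008 0.00049 0 0 0 0"}}

```text
clock: 13.05
eef_pos: [0.5022, 0.0756, 0.3002]
tool_rot: [-0.082, 0.997, -0.0, 0.002]
ft_force: [6.8, -1.1, -0.8]
grip_width: 0.0336
grasp_force: 64.0
```

Emit:
{"method": "send_rows", "body": {"steps": "-1 -0.00003 0.0002 0 0 0 0;-1 0.00002 -0.0001 0 0 0 0;-1 0.00007 -0.00039 0 0 0 0;-1 0.00011 -0.00069 0 0 0 0;-1 0.00015 -0.00089 0 0 0 0"}}

```text
clock: 13.47
eef_pos: [0.5023, 0.0746, 0.3002]
tool_rot: [-0.082, 0.997, 0.0, 0.002]
ft_force: [6.3, 3.1, 0.2]
grip_width: 0.0335
grasp_force: 64.0
```

Emit:
{"method": "send_rows", "body": {"steps": "-1 0.00016 -0.00099 0 0 0 0;-1 0.00016 -0.00099 0 0 0 0;-1 0.00015 -0.00089 0 0 0 0;-1 0.0001 -0.00059 0 0 0 0;-1 0.00007 -0.00039 0 0 0 0"}}

```text
clock: 13.88
eef_pos: [0.503, 0.0707, 0.3002]
tool_rot: [-0.082, 0.997, 0.0, 0.002]
ft_force: [6.3, 2.8, -1.1]
grip_width: 0.0335
grasp_force: 64.0
```

```bash
python3 fit.py 26 3.953 0.0006
```

```text
clock 15.1833 eef [0.503  0.0707 0.3001] s -0.012637352541070346 ft [ 5.3  1.3 -1.4] 63.975781202316284
[ 0.     -0.0019 -0.0055 -0.0025 -0.0026 -0.005  -0.0009 -0.0049 -0.0009
 -0.0024 -0.0017 -0.0007  0.0006  0.0002  0.0016  0.0017  0.0032  0.0032
  0.0034  0.0034  0.0041  0.0019  0.0023  0.0015 -0.0011 -0.0021]
th 0.0008 thd -0.0111 off 0.0006 w 3.953 amp 0.0029 rms 0.0014
```

Emit:
{"method": "send_rows", "body": {"steps": "-1 0 0 0 0 0 0;-1 0 0 0 0 0 0;-1 0 0 0 0 0 0;-1 0 0 0 0 0 0;-1 0 0 0 0 0 0"}}

```text
clock: 15.6
eef_pos: [0.503, 0.0707, 0.3002]
tool_rot: [-0.082, 0.997, 0.0, 0.002]
ft_force: [6.1, 1.9, -0.1]
grip_width: 0.0332
grasp_force: 64.0
```

Emit:
{"method": "send_rows", "body": {"steps": "-1 0 0 0 0 0 0;-1 0 0 0 0 0 0;-1 0 0 0 0 0 0;-1 0 0 0 0 0 0;-1 0 0 0 0 0 0"}}

```text
clock: 16.02
eef_pos: [0.503, 0.0706, 0.3002]
tool_rot: [-0.082, 0.997, 0.0, 0.002]
ft_force: [7.2, 1.8, -1.2]
grip_width: 0.0336
grasp_force: 64.0
```

Emit:
{"method": "send_rows", "body": {"steps": "-1 0 0 0 0 0 0;-1 0 0 0 0 0 0;-1 0 0 0 0 0 0;-1 0 0 0 0 0 0;-1 0 0 0 0 0 0"}}

```text
clock: 16.43
eef_pos: [0.503, 0.0707, 0.3002]
tool_rot: [-0.082, 0.997, 0.0, 0.002]
ft_force: [6.1, 2.2, -1.3]
grip_width: 0.0334
grasp_force: 64.0
```

Emit:
{"method": "send_rows", "body": {"steps": "-1 0 0 0 0 0 0;-1 0 0 0 0 0 0;-1 0 0 0 0 0 0;-1 0 0 0 0 0 0;-1 0 0 0 0 0 0"}}

```text
clock: 16.85
eef_pos: [0.503, 0.0707, 0.3002]
tool_rot: [-0.082, 0.997, 0.0, 0.002]
ft_force: [6.2, 2.5, -1.3]
grip_width: 0.0334
grasp_force: 64.0
```

```bash
python3 fit.py 34
```

```text
clock 18.55 eef [0.5029 0.0707 0.3002] s -0.01261658404630478 ft [ 6.2  2.3 -1. ] 63.97535562515259
[-0.0022  0.0013 -0.0024 -0.0025 -0.0047 -0.0031 -0.0044 -0.0044 -0.003
 -0.0011 -0.0016 -0.0033 -0.001   0.0017 -0.0013  0.0008  0.0026 -0.0002
  0.0023  0.0035 -0.0005  0.0014  0.0017  0.0024  0.0032  0.0029  0.0018
  0.      0.0004  0.0007 -0.0008  0.0001 -0.0042 -0.0043]
th -0.0026 thd -0.0060 off -0.0004 w 4.146 amp 0.0030 rms 0.0013
```

Emit:
{"method": "send_rows", "body": {"steps": "0 0 0 0 0 0 0;0 0 0 0 0 0 0;0.4 0 0 0 0 0 0;0.8 0 0 0 0 0 0;1 0 0 0 0 0 0"}}

```text
clock: 18.97
eef_pos: [0.5015, 0.0694, 0.2997]
tool_rot: [-0.082, 0.997, -0.0, -0.0]
ft_force: [-0.3, -0.8, -0.1]
grip_width: 0.0767
grasp_force: 0.0
```

Emit:
{"method": "send_rows", "body": {"steps": "1 0 0 0 0 0 0;1 0 0 0 0 0 0;1 0 0 0 0 0 0;1 0 0 0.005 0 0 0;1 0 0 0.01 0 0 0"}}

```text
clock: 19.38
eef_pos: [0.5014, 0.0693, 0.314]
tool_rot: [-0.082, 0.997, -0.0, -0.001]
ft_force: [0.8, -0.1, -0.3]
grip_width: 0.0852
grasp_force: 0.0
```

Emit:
{"method": "send_rows", "body": {"steps": "1 0 0 0.02 0 0 0;1 0 0 0.025 0 0 0;1 0 0 0.025 0 0 0;1 0 0 0.025 0 0 0;1 0 0 0.02 0 0 0"}}

```text
clock: 19.8
eef_pos: [0.502, 0.0693, 0.4323]
tool_rot: [-0.082, 0.997, 0.0, 0.001]
ft_force: [1.1, 0.1, -0.6]
grip_width: 0.0854
grasp_force: 0.0
```

```bash
sed "s/sp=np.array.*/sp=-.013/" h.py > h2.py; sed 's/from h /from h2 /' fit.py > fit2.py; python3 fit2.py 34
python3 - <<'E'
from h import *
from scipy.spatial.transform import Rotation as R
o=get_obs();c=camera('wrist');T=np.eye(4);T[:3,:3]=R.from_quat(o['tool_rot']).as_matrix();T[:3,3]=o['eef_pos']
P=pts(c,T@c['T_tool_cam']);S=P[...,:2]@e;N=P[...,:2]@n;z=P[...,2]
m=(abs(z-.341)<.006)&(c['range_z']>0)&(abs(S+.013)<.04)&(abs(N-.508)<.04)
print(m.sum(),np.percentile(S[m],[1,50,99]))
c=camera('scene');save('end.png',c['frame'])
E
```

```text
clock 21.5 eef [0.5021 0.0694 0.4298] s -0.013729064961649926 ft [ 0.1 -0.5 -0.5] 0.0
[-0.0005 -0.0015 -0.0008 -0.0016 -0.001  -0.002  -0.0038 -0.0022 -0.0031
 -0.002  -0.0045 -0.0018 -0.0044 -0.0025 -0.0036 -0.0017 -0.0013  0.0003
  0.0006 -0.0013  0.0008  0.001   0.0009  0.002   0.0014  0.003   0.0004
  0.001   0.0024 -0.0006  0.0006  0.0003 -0.0008  0.0011]
th -0.0003 thd -0.0093 off -0.0008 w 3.907 amp 0.0024 rms 0.0009
2065 [-0.02892795 -0.01230945  0.00429801]
```

View pics/end.png

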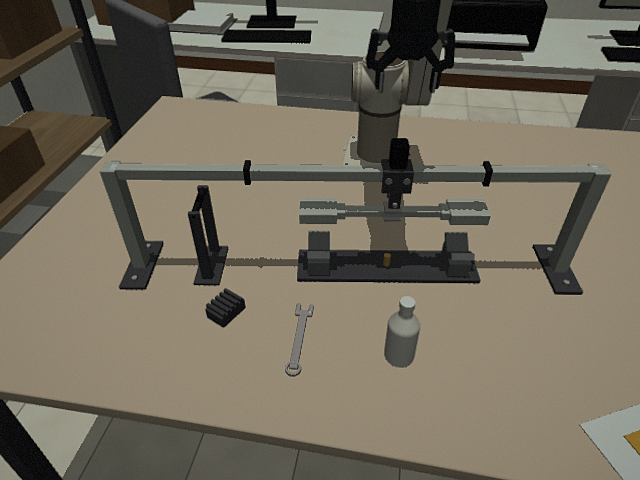

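The gripper is clear of the trolley. The specimen hangs level over the saddle (mid at about (393,212)), and the bystanders have not moved.

```bash
python3 -c "
from workcell import *
print(job_done())"
```

```text
the job is handed in; nothing more can be done
None
```

The specimen hangs level over the saddle, within about 1 mm of its middle and with about 0.003 rad of swing left; it held so for over 4 s before I let go of the trolley, and the job is handed in.

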